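# Unlock the food slicer's carriage and park it clear of the blade

### The arm

A 6-joint arm with a two-finger parallel gripper is mounted at the origin on the work surface. World frame = base frame: x ahead of the robot, y to its left, z up, the work surface at z = 0. Lengths are in m, angles in rad, forces in N, time in s.
With the tool pointing down it reaches from about 0.3 to 0.825 m from the base axis. Payload 5.4 kg.
Tool frame: the origin (TCP) lies midway between the tips of the shut fingers; the grasp point (between the pads) lies 19 mm behind it; z points along the fingers, y is the direction in which the jaws open and shut (so a half turn about z gives the same grasp; the last joint's range is limited). The gripper opens to 92 mm and grips with 3 to 60 N. Pads are 20 mm wide; open, the fingers measure 128 mm over their backs; the gripper's body (75 mm by 189 mm) begins 69 mm behind the grasp point.
Start: joints at [0.904, 0.158, 1.597, -0, 1.386, -0.21], TCP at [0.254, 0.516, 0.215] pointing down, gripper open.
Joint ranges: [-2.91, 2.91], [-0.94, 2.29], [0.18, 2.7], [-1.29, 4.43], [0.17, 2.64], [-3, 3]. Speed limits (rad/s): [2.57, 2.57, 3.14, 3.14, 3.14, 3.14].

### API

Orientations are given as a rotation vector (axis times angle).
In Python, from bench import get_state, grab_frame, camera_model, ticket, boxes_of, regions_of, mark_of gives the robot as it stands.
- The arm moves only by the tool carry_out, never from a script. Its argument "plan" is a list of rows, each a list of 7 numbers: the closure, from 0 (fully open) to 1 (shut), then the shift along the tool's x, y, z in mm, then the turn, a rotation vector about the tool's x, y, z in rad. In form: [[claw, tx, ty, tz, rx, ry, rz], ...]. A call has 1 to 12 rows; each row is the pose to reach, as a shift and turn from the pose measured when the call began, along the tool's axes at that moment; what a row does not reach only later rows make up. A row lasts 1/8 s, in which the tool goes at most 62.5 mm and 10.7 degrees, less where a joint would pass 70% of its speed; a pose out of reach is approached as far as the arm can. A call with a gripper value outside its range is refused whole. The fingers move at their own pace and stop on an object; the grip force is fixed at half the most. Time passes only in rows, so rows that repeat a pose let the fingers close. It gives the time, the measured TCP pose, the force and the opening at its end, in the units of the state.
- get_state(): the state, without advancing time (a new reading comes with each control period).
- grab_frame(name): name is "scene" or "top" or "wrist"; returns the picture (384x512x3 uint8, red, green, blue); there is no depth.
- camera_model(name): a dict with "fov_y" (degrees; the focal length in pixels is half the picture's height over the tangent of half this angle, whatever the lens; pixels are square), "cx", "cy" (the principal point, pixels), "k1" (the pictures are not rectified: a ray, as slopes to the right and down, at radius r is drawn at 1 + k1 r^2 times it, then the intrinsics apply), "pose" (4x4, takes a point from camera to world coordinates); the wrist camera has in their place "T_tool_cam" (4x4, takes a point from camera to tool coordinates, whose origin is the TCP and whose axes are the flange's). Camera axes: x right, y down, z forward; pixel columns grow to the right and rows downward; lengths in m; the calibration is good to about 2 mm. A picture is of the moment at which its call begins: read the wrist's pose just before it. camera_model takes no time and is no camera call.
- ticket.finish_job(): hands the job in, once; it reports no verdict.
Trained networks look in the newest picture that a camera, given by its name, has taken for a name from the list of things; names that differ only in an ending like _2 or _b are one class to them, and where a whole thing is asked for, a point or a joint stands for the part that bears it (a point fixed in the world has none). Each returns a list of dicts, best first, with "score" (0 to 1); they miss things now and then, are a little off and sometimes report something else, mostly with a low value. They report only what shows in the picture. A call takes as long as a camera call. They do not tell look-alikes from the thing itself.
- boxes_of(camera, target): "xy" ([column, row] in pixels, amid what is visible of it).
- regions_of(camera, target): "mask" (384x512 bool, what is visible of it) and "xy" ([column, row] in pixels, amid what is visible of it).
- mark_of(camera, target): "xy" ([column, row] in pixels: a listed point, or the origin of a listed thing).
The state is a dict: "clock": time; "joint_positions": joint angles; "dq": joint speeds; "joint_efforts": joint torques, N m; "position": TCP position; "tcp_rot": TCP orientation; "force": force on the tool from outside, world axes, zero at the start; "wrist_torque": the same for the moment, N m; "gripper_width": finger opening in m.
Only numpy, scipy, OpenCV 4.12 (cv2) and the standard library are available. Lean on these libraries where they do the work, as an engineer would, in place of code of your own. Each camera call takes 0.05 s, during which the arm holds its last target. There are 200 camera calls.

### The job

The food slicer stands locked; park its carriage clear of the blade so that the blade can be wiped: with a fingertip press down the spring catch at the near end, keep it down while you push the carriage away over it, then push on, without slamming, until the carriage stops at the far end of its track and the catch is up again behind it. Only press and push from outside: do not grip the carriage or reach into its tray. Let the loose food holder ride along unlifted in the tray, and leave the other things on the counter where they are.

Things in the scene. Friction and masses are not known exactly. Their poses are not given: they have to be found in the camera images.
- slicer: White electric food slicer, fixed, 380 long (x) x 250 wide (y) mm. Origin: middle of the footprint, at counter height. Its +x runs from the operator's (near) end to the far end, the carriage's way of travel. On its +y side, from y = +20: upright blade (170 across), thickness plate, motor housing (180 above the counter). Steel deck 55 above the counter. Turned up to 23 degrees either way.
- catch_pad (a point): Middle of the top of the catch's thumb pad, 139 mm before the slicer's origin (-x) and 70 to its -y side: a smooth, slippery grey block 45 (x) x 34 (y), flat on top, just outside the push wall; it ends 1.5 before the wall's face. Up, its top is 14 above the deck (69 above the counter); it goes 12 straight down (8 to 10 is enough).
- catch (a joint): How far the catch is pressed: 0 up, 0.012 m down; spring 1.5 N at first, 4.5 N fully down. Beyond the pad: a groove 8 mm wide for the wall's foot, then a nose 12 long, 3 lower than the pad and one with it, that blocks the wall. Pressed beyond 0.006 the wall passes over it; a finger following the wall slides from pad to nose and keeps it down. It springs up once wall (moved 0.019) and finger are past.
- push_face (a point): Point on the near (outer) face of the carriage's push wall, straight in line with the catch, 28 mm above the deck (83 above the counter). The wall is white, upright, 130 wide (y), 5 thick, from 6 to 50 above the deck; its outer face looks along the slicer's -x axis. Push here along the slicer's +x.
- carriage (a joint): Travel of the carriage along the slicer's +x: 0 locked at the near end, 0.150 m at the far end stop. Slides with about 1.2 N of friction and stays where it is left; locked, it has about 1.5 mm of play.
- tray_floor (a point): Middle of the floor of the carriage's low steel tray, on its upper surface (67 above the counter), 85 mm in +x from the push wall's outer face; axes as the slicer's. The tray is 130 wide and reaches 150 in +x from that face, rims 10 to 16 high. Fingers stay out of the tray and off the inner side of the push wall.
- holder_mid (a point): White food holder lying loose in the tray, 66 x 80 mm, 40 high with a bar grip 24 x 60 on top; the point is its centre, half-way up. About 120 g. It rides along in the tray.
- jug_mid (a point): Yellow plastic jug, 112 across, 190 high; centre of its body. Bystander.
- jar_mid (a point): Glass storage jar with steel lid, 94 across, 147 high; its centre. Bystander standing on the motor side of the slicer.
- mug_mid (a point): White mug, 82 across, 85 high; its centre. Bystander beside the slicer's -y side.
- salt_mid (a point): White salt shaker, 48 across, 92 high; its centre. Bystander beside the slicer's -y side.
- can_mid (a point): Plain tin can, 74 across, 110 high; its centre. Bystander on the motor side of the slicer.
- plate_mid (a point): Blue side plate, 170 across, 20 high; its centre. Bystander at the right.
- spoon: Steel spoon with a wooden handle lying on the counter at the right, along its x axis. Bystander.
There are look-alikes about, which are no part of the job. What is shaped like the part that bears holder_mid but purple is not meant.

How it is judged:
By the outcome, as a careful person would: the job done as asked, in the order asked, and still so for the second after the job is handed in, with the robot touching nothing.
It also fails if it takes over 42 s, if anything falls off the work surface, if the arm or the gripper's body presses on something with over 40 N, if the wrist force passes 120 N, or if a joint passes its speed limit or range.

## Working session

There is one attempt and no reset: what is moved stays moved. The work goes in short steps, Python scripts to look and compute and a tool call to move; the robot and the scene stay as the last step left them, time stands still between calls to the robot, and variables do not carry over. Pictures are saved under pics/ and viewed, about 8 in all and at most 12, crops included, and the job is handed in when it is done.

Besides the shell and the picture viewer there is one more tool, called after "Request:" as a command line: name --pt "numbers of a row" for each row, then --argument value for the rest. carry_out: Moves the arm, as the interface text tells. Its arguments: {"type":"object","properties":{"plan":{"type":"array","items":{"type":"array","items":{"type":"number"}}}},"required":["plan"]}

```bash
mkdir -p pics; cat > h.py <<'E'
import numpy as np,cv2
from scipy.spatial.transform import Rotation as R
from bench import *
def cam(n,st=None):
    m=camera_model(n)
    if 'pose' in m: P=np.array(m['pose'])
    else:
        T=np.eye(4);T[:3,:3]=R.from_rotvec(st['tcp_rot']).as_matrix();T[:3,3]=st['position'];P=T@np.array(m['T_tool_cam'])
    f=192/np.tan(np.radians(m['fov_y'])/2)
    return m,P,f
def ray(c,uv):
    m,P,f=c
    d=np.array([(uv[0]-m['cx'])/f,(uv[1]-m['cy'])/f]);s=d.copy()
    for _ in range(20): s=d/(1+m['k1']*(s@s))
    v=P[:3,:3]@np.array([*s,1]);return P[:3,3],v/np.linalg.norm(v)
def onz(c,uv,z):
    o,v=ray(c,uv);return o+v*(z-o[2])/v[2]
def proj(c,X):
    m,P,f=c
    p=P[:3,:3].T@(np.array(X)-P[:3,3]);s=p[:2]/p[2];s=s*(1+m['k1']*(s@s));return s*f+[m['cx'],m['cy']]
def tri(rs):
    A=0;b=0
    for o,v in rs:
        M=np.eye(3)-np.outer(v,v);A=A+M;b=b+M@o
    X=np.linalg.solve(A,b);return X,[np.linalg.norm(np.cross(X-o,v)) for o,v in rs]
def save(n,im): cv2.imwrite('pics/'+n+'.png',im[:,:,::-1])
E
python3 - <<'E'
from h import *
np.set_printoptions(precision=4,suppress=True)
st=get_state();print(st)
a=grab_frame('scene');b=grab_frame('top')
save('s',np.ascontiguousarray(a));save('t',b)
cs=cam('scene');ct=cam('top');print(cs[1],ct[1])
for n in ['slicer','catch_pad','push_face','tray_floor','holder_mid']:
    for c,cc in(('scene',cs),('top',ct)):
        print(n,c,[(np.round(d['xy'],1),round(d['score'],2)) for d in mark_of(c,n)[:3]])
E
```

```text
{'clock': 0.0, 'joint_positions': array([ 0.9039,  0.159 ,  1.5982, -0.    ,  1.3862, -0.2101]), 'dq': array([ 0.0014,  0.0009, -0.0018, -0.0009, -0.0005, -0.0004]), 'joint_efforts': array([ -0.0006, -38.5562, -32.2105,   0.07  ,   0.0378,  -0.0001]), 'position': array([0.2532, 0.5155, 0.2136]), 'tcp_rot': array([-0.7111, -3.0593,  0.0026]), 'force': array([-0.7945,  0.6249, -0.479 ]), 'wrist_torque': array([-0.0181, -0.0019, -0.0083]), 'gripper_width': 0.09179321644830457}
[[-0.5393  0.7309 -0.4181  1.1541]
 [ 0.842   0.4593 -0.2832  0.4066]
 [-0.015  -0.5048 -0.8631  1.3484]
 [ 0.      0.      0.      1.    ]] [[-0.027  -0.9894  0.143   0.3592]
 [-0.9995  0.0288  0.0105 -0.0261]
 [-0.0145 -0.1427 -0.9897  1.455 ]
 [ 0.      0.      0.      1.    ]]
slicer scene [(array([248.2, 226.2]), 0.91), (array([187.6, 186.8]), 0.29)]
slicer top [(array([258.4, 175. ]), 0.97)]
catch_pad scene [(array([260. , 175.9]), 0.57)]
catch_pad top [(array([274.1, 216.8]), 0.64)]
push_face scene [(array([254., 178.]), 0.91)]
push_face top [(array([273.8, 209.6]), 0.75), (array([416.5, 248.1]), 0.54)]
tray_floor scene [(array([238.8, 200.2]), 0.68)]
tray_floor top [(array([269.1, 179.6]), 0.74)]
holder_mid scene [(array([234.2, 198.3]), 0.95), (array([269.5, 146.2]), 0.89), (array([158.4, 226. ]), 0.79)]
holder_mid top [(array([296.6, 264.1]), 0.81), (array([274.4, 176.2]), 0.78), (array([343.3, 260.8]), 0.58)]
```

```bash
python3 - <<'E'
import cv2
a=cv2.imread('pics/s.png');b=cv2.imread('pics/t.png')
cv2.imwrite('pics/s1.png',cv2.resize(a[60:330,60:420],(800,600),interpolation=cv2.INTER_CUBIC))
cv2.imwrite('pics/t1.png',cv2.resize(b[60:330,120:480],(800,600),interpolation=cv2.INTER_CUBIC))
E
python3 - <<'E'
from h import *
np.set_printoptions(precision=4,suppress=True)
cs=cam('scene');ct=cam('top')
for n,a,b in [('slicer',(248.2,226.2),(258.4,175)),('pad',(260,175.9),(274.1,216.8)),('face',(254,178),(273.8,209.6)),('tray',(238.8,200.2),(269.1,179.6)),('holder',(234.2,198.3),(274.4,176.2))]:
    print(n,tri([ray(cs,a),ray(ct,b)]))
E
```

```text
slicer (array([ 0.6286, -0.0053, -0.0081]), [np.float64(0.0010142656707709326), np.float64(0.0010142656707708456)])
pad (array([ 0.4855, -0.0509,  0.0604]), [np.float64(0.000675344328034825), np.float64(0.0006753443280348134)])
face (array([ 0.508 , -0.0539,  0.0751]), [np.float64(0.003345575480146521), np.float64(0.0033455754801464573)])
tray (array([ 0.601 , -0.045 ,  0.0802]), [np.float64(0.006414450891615601), np.float64(0.006414450891615713)])
holder (array([ 0.6081, -0.0593,  0.0896]), [np.float64(0.004125848757086175), np.float64(0.004125848757086278)])
```

View pics/s1.png

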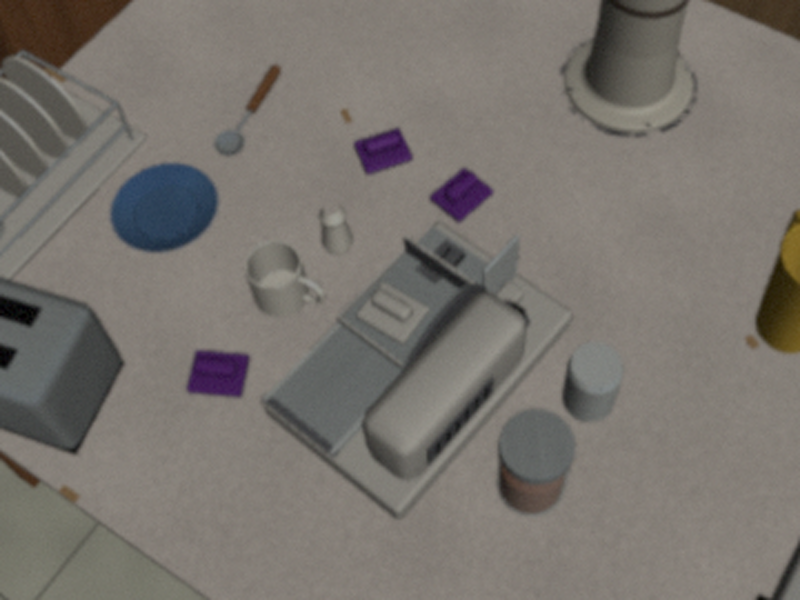

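View pics/t1.png

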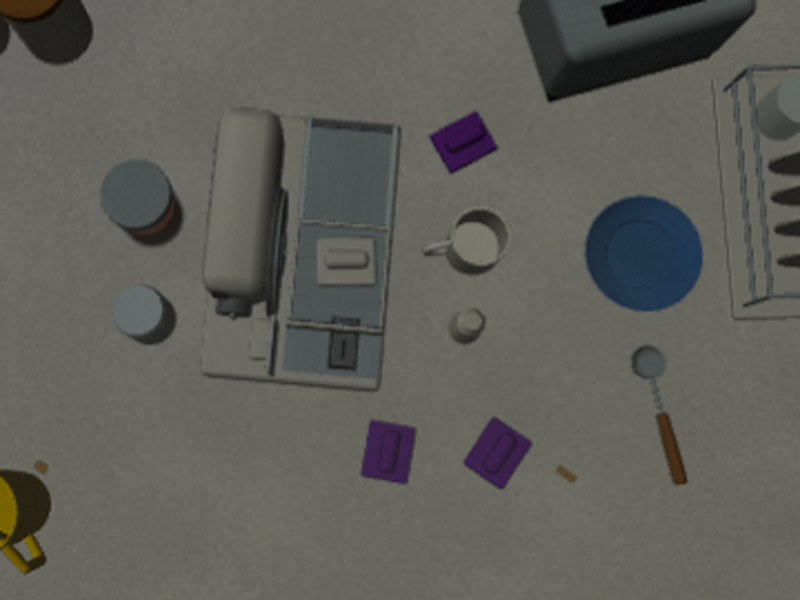

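The white holder in the tray (scene 234,198 / top 274,176) is the real one. The purple pieces at scene (232,128), (268,147) and (158,227) are decoys. The locked catch, a grey pad outside the wall, is at scene (260,176) / top (274,217). Next I'll fit the slicer pose and work out a hover pose.

```bash
cat >> h.py <<'E'
def goal(pos,rot,st):
    "shift mm and turn in tool frame from state to pose"
    A=R.from_rotvec(st['tcp_rot']);return A.inv().apply(np.array(pos)-st['position'])*1000,(A.inv()*rot).as_rotvec()
def tool(yaw,flip=1):
    # tool z down, tool y along +-slicer x
    x=np.array([np.cos(yaw),np.sin(yaw),0])*flip;z=np.array([0,0,-1.]);return R.from_matrix(np.c_[np.cross(x,z),x,z])
E
python3 - <<'E'
from h import *
from scipy.optimize import least_squares
np.set_printoptions(precision=4,suppress=True)
cs=cam('scene');ct=cam('top')
M=[(0,0,0),(-.139,-.07,.069),(-.115,-.07,.083)]
O=[((248.2,226.2),(258.4,175)),((260,175.9),(274.1,216.8)),((254,178),(273.8,209.6))]
def w(p,m): c,s=np.cos(p[2]),np.sin(p[2]);return np.array([p[0]+c*m[0]-s*m[1],p[1]+s*m[0]+c*m[1],m[2]])
def res(p): return np.concatenate([np.r_[proj(cs,w(p,m))-a,proj(ct,w(p,m))-b] for m,(a,b) in zip(M,O)])
r=least_squares(res,[.63,0,0]);print(r.x,np.degrees(r.x[2]),r.fun)
e=lambda u,v:(u/2.2222+120,v/2.2222+60)
A,B=onz(ct,e(380,388),.045),onz(ct,e(400,125),.045);d=B-A;print(A,B,np.degrees(np.arctan2(d[1],d[0])),np.linalg.norm(d))
st=get_state();print(R.from_rotvec(st['tcp_rot']).as_matrix())
print(camera_model('wrist'))
for f in(1,-1): print(goal([.44,-.05,.26],tool(r.x[2],f),st))
E
```

```text
[ 0.6328 -0.0028 -0.1593] -9.125115998876192 [-0.4932  0.2181 -1.1129 -1.5334  0.1872 -1.5606 -0.4587  0.2324  1.0175
 -1.1893  0.9305 -0.8944]
[ 0.4312 -0.1017  0.045 ] [ 0.805 -0.144  0.045] -6.453870556624139 0.376161873255882
[[-0.8975  0.4411 -0.    ]
 [ 0.4411  0.8975  0.    ]
 [ 0.     -0.     -1.    ]]
{'fov_y': 61.92931750185885, 'cx': 254.13635224036855, 'cy': 191.22250884779342, 'k1': -0.02172521754942328, 'T_tool_cam': array([[-0.0009, -0.9599, -0.2805,  0.0785],
       [ 1.    , -0.0009, -0.0001, -0.0004],
       [-0.0002, -0.2805,  0.9599, -0.1704],
       [ 0.    ,  0.    ,  0.    ,  1.    ]])}
(array([-416.9298, -425.7856,  -45.3953]), array([-0.    , -0.    ,  1.2733]))
(array([-416.9298, -425.7856,  -45.3953]), array([ 0.    , -0.    , -1.8683]))
```

Request:
carry_out --pt "1 0 0 -60 0 0 0" --pt "1 -30 -30 -86 0 0 0.1" --pt "1 -70 -72 -86 0 0 0.22" --pt "1 -111 -113 -86 0 0 0.35" --pt "1 -152 -155 -86 0 0 0.48" --pt "1 -193 -197 -86 0 0 0.62" --pt "1 -234 -239 -86 0 0 0.76" --pt "1 -275 -281 -86 0 0 0.9" --pt "1 -316 -323 -86 0 0 1.03" --pt "1 -357 -365 -86 0 0 1.15" --pt "1 -395 -404 -86 0 0 1.27" --pt "1 -417 -426 -86 0 0 1.27"

```text
clock: 2.1
position: [0.4403, -0.0527, 0.3006]
tcp_rot: [2.391, 2.037, -0.0]
force: [-0.3, 0.8, -0.2]
gripper_width: 0.0006
```

```bash
python3 - <<'E'
from h import *
np.set_printoptions(precision=4,suppress=True)
st=get_state();print(st['clock'],st['position'],st['tcp_rot'],st['joint_positions'],st['gripper_width'],np.abs(st['dq']).max())
a=grab_frame('wrist');save('w1',cv2.resize(a,(768,576)))
for n in ['catch_pad','push_face','slicer','tray_floor','holder_mid']: print(n,[(d['xy'],d['score']) for d in mark_of('wrist',n)[:3]])
E
```

```text
2.1 [ 0.4403 -0.0527  0.3006] [ 2.3911  2.0371 -0.    ] [-0.3928 -0.2411  1.816  -0.0002  1.5664 -0.2332] 0.0006230550822769612 0.47070712507468654
catch_pad [([292.5, 156.6], 0.89)]
push_face [([309.5, 158.4], 0.84)]
slicer [([382.2, 97.8], 0.58)]
tray_floor []
holder_mid [([499.1, 237.0], 0.86), ([216.0, 294.7], 0.81), ([394.3, 150.4], 0.59)]
```

View pics/w1.png

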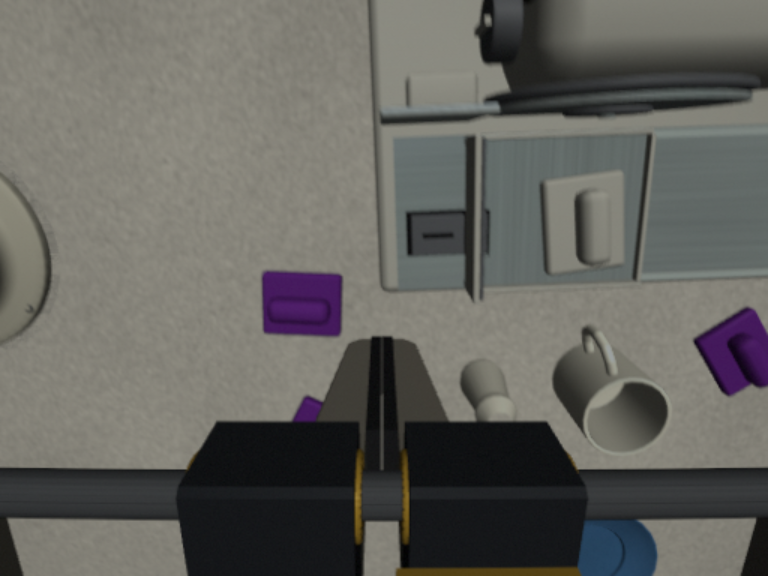

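The wrist view shows the catch pad at (292,156) full-scale, the push wall's top edge at u≈316, the white holder at (390,148) and the salt shaker and mug on the right side. I'll combine this with the other views.

```bash
cat > fit.py <<'E'
from h import *
from scipy.optimize import least_squares
MOD={'slicer':(0,0,0),'catch_pad':(-.139,-.07,.069),'push_face':(-.115,-.07,.083)}
def w(p,m): c,s=np.cos(p[2]),np.sin(p[2]);return np.array([p[0]+c*m[0]-s*m[1],p[1]+s*m[0]+c*m[1],m[2]])
def fit(obs):
    res=lambda p:np.concatenate([(proj(c,w(p,MOD[n]))-uv)*wt for c,n,uv,wt in obs])
    return least_squares(res,[.63,0,-.1],loss='soft_l1')
E
python3 - <<'E'
from fit import *
np.set_printoptions(precision=4,suppress=True)
st=get_state();print(st['clock'],st['position'],st['tcp_rot'],np.abs(st['dq']).max())
grab_frame('wrist');cw=cam('wrist',st);cs=cam('scene');ct=cam('top')
obs=[]
O={'slicer':((248.2,226.2),(258.4,175)),'catch_pad':((260,175.9),(274.1,216.8)),'push_face':((254,178),(273.8,209.6))}
for n,(a,b) in O.items(): obs+=[(cs,n,a,1),(ct,n,b,1)]
for n in O:
    d=mark_of('wrist',n)
    if d: obs.append((cw,n,d[0]['xy'],2 if n!='slicer' else .5));print(n,d[0]['xy'],onz(cw,d[0]['xy'],MOD[n][2]), tri([ray(cw,d[0]['xy']),ray(cs,O[n][0]),ray(ct,O[n][1])]))
r=fit(obs);print(r.x,np.degrees(r.x[2]));print(r.fun.reshape(-1,2))
h=lambda u,v:(u/1.5,v/1.5)
for nm,a,b,z in [('wall top',(473,136),(475,300),.105),('deck -y',(392,290),(765,276),.055),('nearedge',(394,138),(398,285),.055)]:
    A,B=onz(cw,h(*a),z),onz(cw,h(*b),z);d=B-A;print(nm,A,B,np.degrees(np.arctan2(d[1],d[0])))
E
```

```text
2.4 [ 0.4398 -0.0492  0.3007] [-2.3864 -2.043  -0.0005] 0.011072118957970166
slicer [381.5, 100.0] [ 0.6312 -0.0018  0.    ] (array([ 0.6301, -0.0037, -0.0028]), [np.float64(0.0026782976627096563), np.float64(0.0008510023048097245), np.float64(0.0032152109044398247)])
catch_pad [293.2, 156.5] [ 0.4905 -0.0497  0.069 ] (array([ 0.4879, -0.0503,  0.0644]), [np.float64(0.003035420327793604), np.float64(0.0015272345649085584), np.float64(0.002599889078993308)])
push_face [310.7, 162.7] [ 0.5095 -0.058   0.083 ] (array([ 0.509 , -0.0553,  0.078 ]), [np.float64(0.003909376929827489), np.float64(0.001963174522708856), np.float64(0.005242445029076065)])
[ 0.6347 -0.003  -0.1566] -8.975053009103847
[[-0.8878  0.6596]
 [-1.0668 -2.1323]
 [-0.3209 -1.1761]
 [-0.2857 -0.4583]
 [ 0.5147 -0.787 ]
 [ 1.0838 -1.5914]
 [ 1.2398  0.2549]
 [-6.0491  2.1428]
 [ 0.4399 -6.1163]]
wall top [0.5199 0.0259 0.105 ] [ 0.5086 -0.0995  0.105 ] -95.18367952728586
deck -y [ 0.4429 -0.0959  0.055 ] [ 0.7804 -0.1354  0.055 ] -6.682725887258039
nearedge [0.4642 0.034  0.055 ] [ 0.449  -0.0921  0.055 ] -96.86958210276403
```

```bash
python3 - <<'E'
from h import *
np.set_printoptions(precision=4,suppress=True)
st=get_state();y=np.radians(-6.5)
print(goal([.487,-.05,.12],tool(y),st))
E
```

```text
(array([  6.5694,  46.5991, 180.7708]), array([ 0.0004, -0.    , -0.0409]))
```

Request:
carry_out --pt "1 7 30 40 0 0 -0.041" --pt "1 7 47 90 0 0 -0.041" --pt "1 7 47 130 0 0 -0.041" --pt "1 7 47 160 0 0 -0.041" --pt "1 7 47 175 0 0 -0.041" --pt "1 7 47 181 0 0 -0.041" --pt "1 7 47 181 0 0 -0.041"

```text
clock: 3.48
position: [0.488, -0.0497, 0.1206]
tcp_rot: [2.343, 2.091, 0.001]
force: [0.3, 0.0, 0.9]
gripper_width: 0.0009
```

```bash
python3 - <<'E'
from fit import *
np.set_printoptions(precision=4,suppress=True)
st=get_state();print(st['clock'],st['position'],st['tcp_rot'],np.abs(st['dq']).max(),st['force'],st['joint_positions'])
a=grab_frame('wrist');save('w2',cv2.resize(a[40:310,80:440],(800,600)));cw=cam('wrist',st)
for n in ['catch_pad','push_face']:
    for d in mark_of('wrist',n)[:2]: print(n,d['xy'],d['score'],onz(cw,d['xy'],MOD[n][2]))
m=regions_of('wrist','catch_pad')
for d in m[:2]: 
    v,u=np.nonzero(d['mask']);print('mask',d['xy'],d['score'],u.min(),u.max(),v.min(),v.max())
print('tip proj',proj(cw,st['position']))
E
```

```text
3.475 [ 0.488  -0.0497  0.1206] [2.3425 2.0913 0.0014] 0.011637239731670074 [0.3393 0.0091 0.9456] [-0.3486  0.0333  1.9261  0.0001  1.1805 -0.2354]
catch_pad [256.4, 211.5] 0.73 [ 0.4901 -0.0517  0.069 ]
push_face [287.6, 217.6] 0.79 [ 0.5116 -0.0536  0.083 ]
push_face [408.6, 115.7] 0.64 [0.5942 0.0066 0.083 ]
mask [258.3, 204.9] 0.76 223 312 186 233
tip proj [253.2223 239.0859]
```

View pics/w2.png

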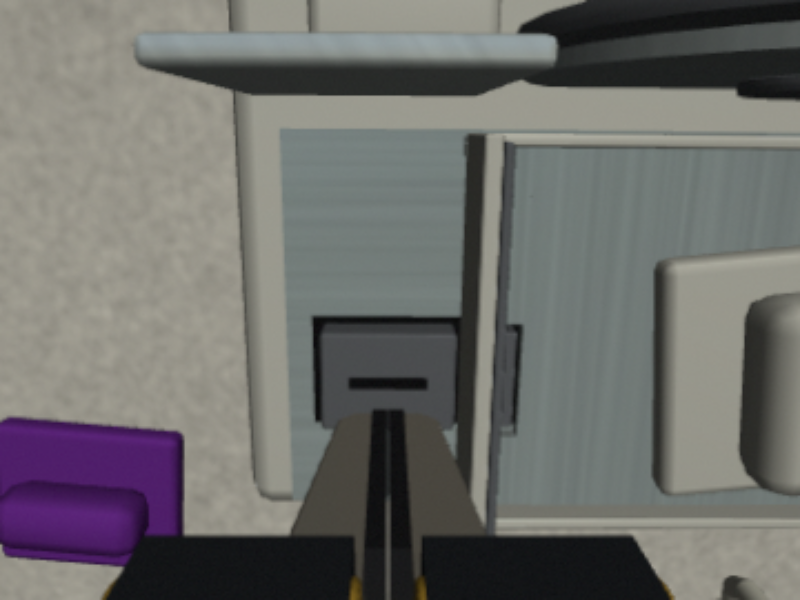

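```bash
python3 - <<'E'
from fit import *
np.set_printoptions(precision=4,suppress=True)
st=get_state();cw=cam('wrist',st)
e=lambda u,v:(u/2.2222+80,v/2.2222+40)
X=R.from_rotvec(st['tcp_rot']).as_matrix();print('tool yaw',np.degrees(np.arctan2(X[1,1],X[0,1])),X[:,2])
for nm,u,v,z in [('padc',388,375,.069),('slot',388,383,.069),('padL',321,375,.069),('padR',457,375,.069),('padT',388,325,.069),('padB',388,428,.069),('wall bottom face',462,300,.061),('wall top face a',486,140,.105),('wall top face b',472,530,.105)]:
    print(nm,onz(cw,e(u,v),z))
for nm,a,b,z in [('deck+y',(285,128),(463,128),.055),('rim +y',(515,143),(798,147),.079),('rim -y',(497,519),(798,528),.079),('wall top inner',(503,140),(489,525),.105),('wallouter top',(486,140),(470,525),.105),('deck left',(281,130),(293,498),.055)]:
    A,B=onz(cw,e(*a),z),onz(cw,e(*b),z);d=B-A;print(nm,A,B,np.degrees(np.arctan(d[1]/d[0])))
E
```

```text
tool yaw -6.49561266676415 [ 0.0023 -0.0008 -1.    ]
padc [ 0.4893 -0.0497  0.069 ]
slot [ 0.489  -0.0525  0.069 ]
padL [ 0.4672 -0.0472  0.069 ]
padR [ 0.512  -0.0523  0.069 ]
padT [ 0.4912 -0.0327  0.069 ]
padB [ 0.4871 -0.0686  0.069 ]
wall bottom face [ 0.5164 -0.0291  0.061 ]
wall top face a [0.5224 0.0226 0.105 ]
wall top face b [ 0.5098 -0.0884  0.105 ]
deck+y [0.4656 0.0321 0.055 ] [0.5221 0.0256 0.055 ] -6.558332743977067
rim +y [0.5341 0.0201 0.079 ] [0.6163 0.0099 0.079 ] -7.076775032359198
rim -y [ 0.5203 -0.1015  0.079 ] [ 0.6224 -0.1174  0.079 ] -8.827241919051469
wall top inner [0.5266 0.0221 0.105 ] [ 0.515  -0.0874  0.105 ] 83.92024014054199
wallouter top [0.5224 0.0226 0.105 ] [ 0.5094 -0.0867  0.105 ] 83.22620264154747
deck left [0.4642 0.0317 0.055 ] [ 0.4482 -0.0987  0.055 ] 83.0101591482804
```

Request:
carry_out --pt "1 0 0 20 0 0 0.009" --pt "1 0 0 38 0 0 0.009" --pt "1 0 0 46 0 0 0.009" --pt "1 0 0 50 0 0 0.009" --pt "1 0 0 53 0 0 0.009" --pt "1 0 0 56 0 0 0.009" --pt "1 0 0 58 0 0 0.009" --pt "1 0 0 59 0 0 0.009" --pt "1 0 0 60 0 0 0.009" --pt "1 0 0 60 0 0 0.009"

```text
clock: 4.92
position: [0.4889, -0.0501, 0.0612]
tcp_rot: [2.351, 2.079, 0.003]
force: [1.0, -0.0, 3.5]
gripper_width: 0.0002
```

```bash
python3 - <<'E'
from fit import *
np.set_printoptions(precision=4,suppress=True)
st=get_state();print(st['clock'],st['position'],st['force'],st['wrist_torque'])
a=grab_frame('wrist');save('w3',cv2.resize(a[100:310,120:400],(800,600)))
E
```

```text
4.925 [ 0.4889 -0.0501  0.0612] [ 0.9888 -0.0245  3.4808] [-0.0571 -0.0531 -0.026 ]
```

View pics/w3.png

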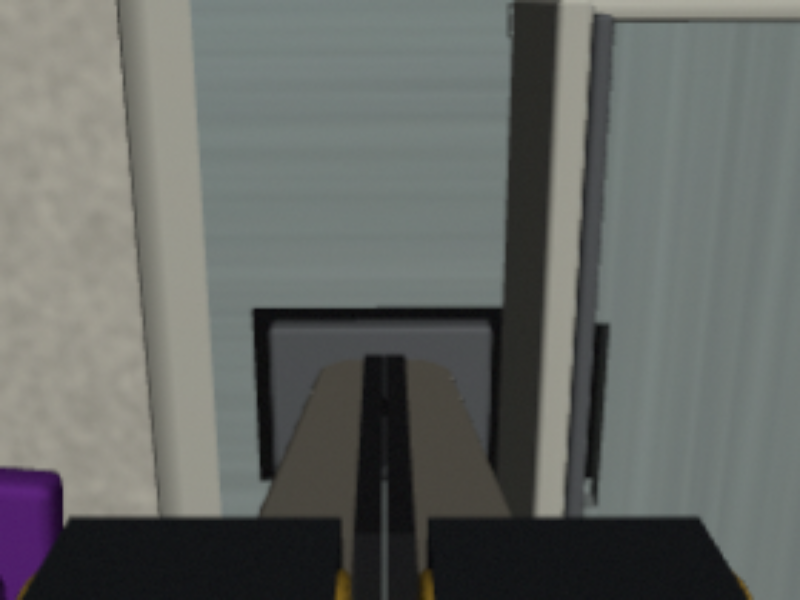

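Request:
carry_out --pt "1 0 0 1.5 0 0 0" --pt "1 0 0 2.5 0 0 0" --pt "1 0 0 2.5 0 0 0" --pt "1 0 2 2.5 0 0 0" --pt "1 0 4 2.5 0 0 0" --pt "1 0 6 2.5 0 0 0" --pt "1 0 8 2.5 0 0 0" --pt "1 0 10 2.5 0 0 0" --pt "1 0 12 2.5 0 0 0" --pt "1 0 14 2.5 0 0 0" --pt "1 0 16 2.5 0 0 0" --pt "1 0 18 2.5 0 0 0"

```text
clock: 6.48
position: [0.5067, -0.0523, 0.0586]
tcp_rot: [2.351, 2.08, 0.003]
force: [-2.4, 0.8, 3.2]
gripper_width: 0.0004
```

```bash
python3 - <<'E'
from fit import *
np.set_printoptions(precision=4,suppress=True)
st=get_state();print(st['clock'],st['position'],st['force'],st['wrist_torque'])
a=grab_frame('wrist');save('w4',cv2.resize(a[100:310,120:400],(800,600)))
E
```

```text
6.475 [ 0.5067 -0.0523  0.0586] [-2.4361  0.8419  3.171 ] [ 0.0207  0.5846 -0.0552]
```

View pics/w4.png

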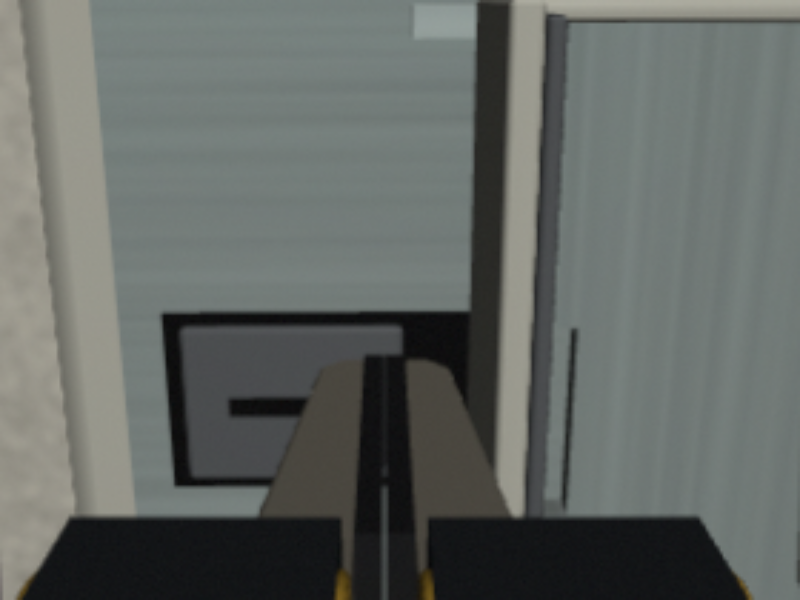

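Request:
carry_out --pt "1 0 2 0 0 0 0" --pt "1 0 5 0 0 0 0" --pt "1 0 8 0 0 0 0" --pt "1 0 11 0 0 0 0" --pt "1 0 14 0 0 0 0" --pt "1 0 17 0 0 0 0" --pt "1 0 20 0 0 0 0" --pt "1 0 23 0 0 0 0" --pt "1 0 26 0 0 0 0" --pt "1 0 29 0 0 0 0" --pt "1 0 32 0 0 0 0" --pt "1 0 35 0 0 0 0"

```text
clock: 8.02
position: [0.5424, -0.0567, 0.0589]
tcp_rot: [2.35, 2.079, 0.004]
force: [-0.9, 2.0, 2.9]
gripper_width: 0.0006
```

Request:
carry_out --pt "1 0 3 0 0 0 0" --pt "1 0 7 0 0 0 0" --pt "1 0 11 0 0 0 0" --pt "1 0 15 0 0 0 0" --pt "1 0 19 0 0 0 0" --pt "1 0 23 -1 0 0 0" --pt "1 0 27 -2 0 0 0" --pt "1 0 31 -3 0 0 0" --pt "1 0 35 -4 0 0 0" --pt "1 0 39 -5 0 0 0" --pt "1 0 43 -6 0 0 0" --pt "1 0 46 -6 0 0 0"

```text
clock: 9.52
position: [0.5885, -0.0624, 0.0653]
tcp_rot: [2.35, 2.078, 0.005]
force: [-1.0, 0.0, 0.1]
gripper_width: 0.0006
```

```bash
python3 - <<'E'
from fit import *
np.set_printoptions(precision=4,suppress=True)
st=get_state();print(st['clock'],st['position'],st['force'],st['wrist_torque'])
a=grab_frame('wrist');save('w5',cv2.resize(a,(768,576)))
E
```

```text
9.525 [ 0.5885 -0.0624  0.0653] [-0.9545  0.0457  0.0694] [-0.0833  0.3357  0.0181]
```

View pics/w5.png

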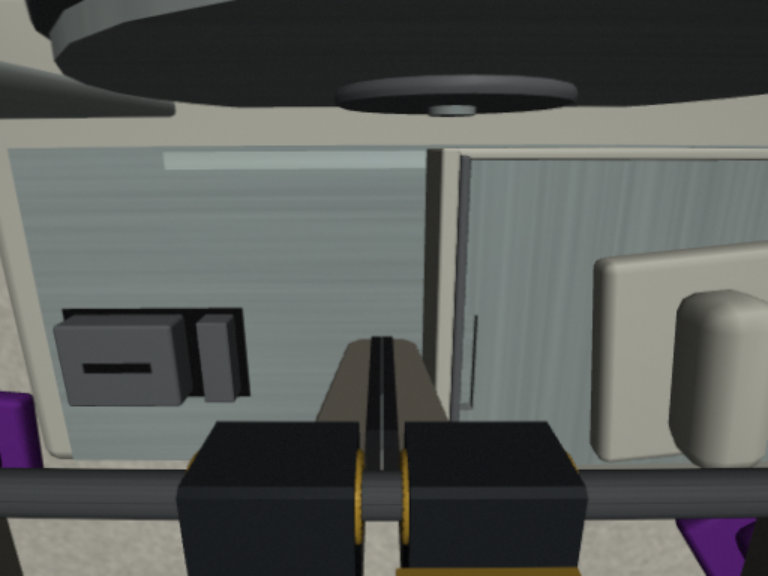

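The catch has sprung up behind the wall, at (150,355) in the enlarged picture, and the holder is riding along. I'll keep pushing and slow down for the end.

Request:
carry_out --pt "1 0 3 0 0 0 0" --pt "1 0 7 0 0 0 0" --pt "1 0 11 0 0 0 0" --pt "1 0 15 0 0 0 0" --pt "1 0 19 0 0 0 0" --pt "1 0 23 0 0 0 0" --pt "1 0 27 0 0 0 0" --pt "1 0 31 0 0 0 0" --pt "1 0 35 0 0 0 0" --pt "1 0 38 0 0 0 0" --pt "1 0 41 0 0 0 0" --pt "1 0 43 0 0 0 0"

```text
clock: 11.08
position: [0.6318, -0.0678, 0.0657]
tcp_rot: [2.35, 2.078, 0.006]
force: [-0.9, 0.5, -0.3]
gripper_width: 0.0007
```

Request:
carry_out --pt "1 0 1.5 0 0 0 0" --pt "1 0 3 0 0 0 0" --pt "1 0 4.5 0 0 0 0" --pt "1 0 6 0 0 0 0" --pt "1 0 7.5 0 0 0 0" --pt "1 0 9 0 0 0 0" --pt "1 0 10 0 0 0 0" --pt "1 0 11 0 0 0 0"

```text
clock: 12.08
position: [0.6427, -0.0692, 0.0658]
tcp_rot: [2.35, 2.078, 0.005]
force: [0.1, 0.8, -1.1]
gripper_width: 0.0003
```

Request:
carry_out --pt "1 0 1 0 0 0 0" --pt "1 0 2 0 0 0 0" --pt "1 0 3 0 0 0 0" --pt "1 0 4 0 0 0 0"

```text
clock: 12.58
position: [0.6452, -0.0694, 0.0657]
tcp_rot: [2.352, 2.08, 0.001]
force: [-10.3, 1.7, 4.8]
gripper_width: 0.0006
```

Request:
carry_out --pt "1 0 1 0 0 0 0" --pt "1 0 2 0 0 0 0" --pt "1 0 3 0 0 0 0" --pt "1 0 4 0 0 0 0"

```text
clock: 13.08
position: [0.645, -0.0694, 0.0657]
tcp_rot: [-2.348, -2.078, 0.01]
force: [-21.8, 2.1, 14.3]
gripper_width: 0.0003
```

It's against the end stop. Backing off, then up and clear.

Request:
carry_out --pt "1 0 -5 0 0 0 0" --pt "1 0 -15 0 0 0 0" --pt "1 0 -25 -3 0 0 0" --pt "1 0 -35 -30 0 0 0" --pt "1 0 -50 -80 0 0 0" --pt "1 0 -90 -130 0 0 0" --pt "1 0 -130 -180 0 0 0" --pt "1 0 -170 -210 0 0 0" --pt "1 0 -180 -220 0 0 0" --pt "1 0 -180 -220 0 0 0"

```text
clock: 14.32
position: [0.4685, -0.0477, 0.2878]
tcp_rot: [-2.35, -2.079, 0.008]
force: [0.1, 0.3, -0.7]
gripper_width: 0.0005
```

```bash
python3 - <<'E'
from fit import *
np.set_printoptions(precision=4,suppress=True)
st=get_state();print(st['clock'],st['position'],st['force'])
a=grab_frame('wrist');b=grab_frame('scene')
save('w6',np.hstack([cv2.resize(a,(400,300)),cv2.resize(b[60:330,60:420],(400,300))]))
save('w7',cv2.resize(a,(768,576)))
E
```

```text
14.325 [ 0.4685 -0.0477  0.2878] [ 0.093   0.3046 -0.6973]
```

View pics/w6.png

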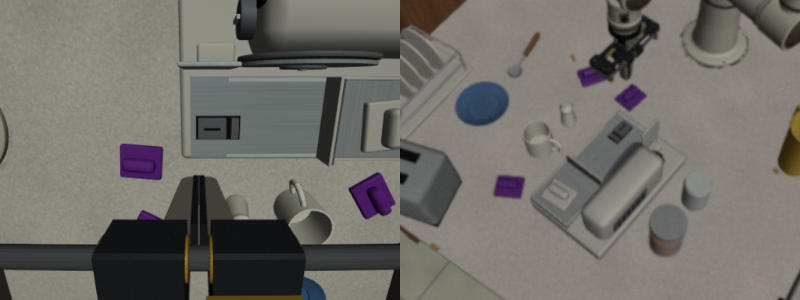

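View pics/w7.png

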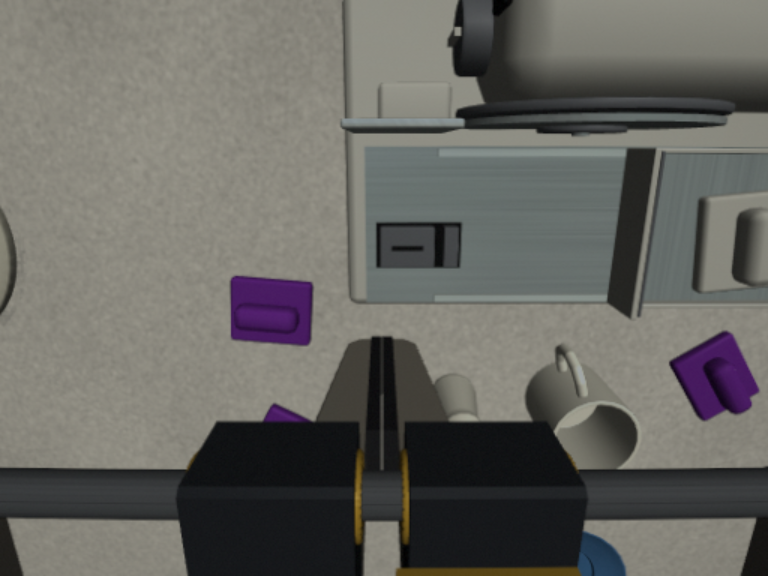

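The carriage is at the far end, with its wall at (640,235). The catch is up, the holder is flat in the tray and the other things haven't moved. I'll check the travel with numbers before handing in.

```bash
python3 - <<'E'
from fit import *
st=get_state();cw=cam('wrist',st)
x=np.array([np.cos(-.122),np.sin(-.122),0])
a=[onz(cw,(u/1.5,v/1.5),.105) for u,v in((655,150),(632,318))]
t=[(p-q)@x for p,q in zip(a,([.5224,.0226,.105],[.5098,-.0884,.105]))];print(t)
if min(t)>.142: print(ticket.finish_job())
E
```

```text
[np.float64(0.14676788814404643), np.float64(0.14747810795947064)]
the job is handed in; nothing more can be done
None
```

The carriage is parked at the far end of its track and the job is handed in, with the robot clear and touching nothing. It took about 14 s of the 42 s allowed.

- **Catch:** I pressed the pad down about 10 mm with the shut fingertips and held it there while pushing the wall over it. Pictures taken during the push and after it show the catch up behind the wall.
- **Push:** I pushed on slowly, at about 8 mm/s near the end, until the carriage met the stop. While confirming the stop, the push force rose to about 22 N. I then backed straight off.
- **Last checks:** The camera put the wall's travel at about 147 mm against the nominal 150, which is within its calibration error. The position had stopped changing while the force climbed, so I take that as the end stop. The white holder lies flat in the tray, and the mug, salt shaker and other things look unmoved.
- **Disagreement:** The detected points gave the slicer's turn as -9 degrees, while its visible edges gave about -7. I used -7, and the finger tracked the wall without trouble.

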